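# Step the battery tester's thumbwheel to the orange channel

## Task

Set the battery tester to its orange channel: with a fingertip flick the lugs of its thumbwheel over the top and away from the robot, one click at a time, until the orange lug stands straight up beside the white pointer, and do not run past it. Only flick the wheel: do not lift, tip or shove the tester, and leave the other things on the bench where they are.

Things in the scene. Friction and masses are not known exactly. Their poses are not given: they have to be found in the camera images.
- tester: Grey battery tester, loose metal box, 1.2 to 1.8 kg, rubber feet, 150 (x) by 100 (y) by 70 mm high; origin: centre of the underside, z up. Its display front (-x) faces the robot, yaw within 0.35 rad. On the flat top a white cone, the pointer, 11 mm wide, at x 0, y +24 mm, tip 86 mm above the bench. A flick takes about 2 N at the lug; over about 7 N may slide the box.
- axle (a point): Centre of the thumbwheel, 55 mm above the bench, mid-tester; axle along the tester's y. White disc, radius 38 mm, 18 mm wide, with 8 lugs 45 degrees apart on its rim, 7 black and 1 orange, 6 mm thick, as wide as the wheel, tips 50 mm from the axle. At each click stop one lug is upright: tip 105 mm, rim 93 mm above the bench. Lower lugs hide in the tester's slot (106 by 26 mm).
- thumbwheel (a joint): Wheel angle (rad). 0: orange lug straight up at the pointer. Grows as the wheel's top moves along the tester's +x, away from the robot. Spring click stops every 0.785 rad (rests within 0.02); it tips over halfway. Starts 2, 3 or 4 clicks short (-1.57, -2.36, -3.14): orange is hidden, then comes up on the robot's side. Hard stop at -3.61 bars the way round backwards; no stop at 0.
- orange_tip (a point): Middle of the orange lug's outer end. Flicking any upright lug: a fingertip (up to 26 mm thick) on the robot's side of it, its end 3 to 5 mm above the rim, moved along the tester's +x, carries the lug past halfway (pushing face 18 mm past the axle), where the spring takes it on to exactly one click; pushing on to 36 mm does no harm. Lift before going back.
- solder_reel: Teal solder reel with a pale winding, 77x57x32 mm, loose; leave alone.
- side_cutters: Blue-handled side cutters, 42x127x13 mm, loose; leave alone.
- screwdriver_red: Small red screwdriver, 14x157x13 mm, loose; leave alone.
- screw_dish: Round steel screw dish, 65 mm wide, 14 mm high, loose; leave alone.
- battery_pack: Flat black phone battery, 46x79x5 mm, loose; leave alone.

How it is judged (in metres and radians):
On the way, in this order (a step that is already met when the one before it is completed fails the run):
1. the wheel rests one click short: the orange lug 45 degrees before the top (value of joint thumbwheel between -0.9354 and -0.6354 rad), for 0.2 s.
2. the orange lug stands straight up at the pointer (value of joint thumbwheel between -0.15 and 0.15 rad), for 0.2 s.
At the end, for the whole second after the job is handed in: The thumbwheel rests at its orange click (within 0.12 rad), orange lug upright; the tester stands flat, at rest, within 25 mm of where it stood (value of joint thumbwheel between -0.12 and 0.12 rad and velocity of joint thumbwheel between -0.1 and 0.1 rad/s and height (world z) of orange_tip above 0.1 m and angle between tester's own z axis and vertical below 0.05 rad and distance of tester from where it was at the start of the episode below 0.025 m and linear speed of tester below 0.01 m/s); the robot touches nothing.
It fails at once if the wheel is run past the orange click by more than half a click (value of joint thumbwheel above 0.45 rad).
It fails at once if the tester is lifted, tipped or shoved more than 25 mm (height (world z) of tester above 0.012 m or angle between tester's own z axis and vertical above 0.15 rad or distance of tester from where it was at the start of the episode above 0.025 m).
It fails at once if another thing is moved more than 20 mm (distance of any of solder_reel, side_cutters, screwdriver_red, screw_dish, battery_pack from where it was at the start of the episode above 0.02 m).
It also fails if it takes over 48 s, if anything falls off the work surface, if the arm or the gripper's body presses on something with over 40 N, if the wrist force passes 120 N, or if a joint passes its speed limit or range.

## Robot

A 6-joint arm with a two-finger parallel gripper is mounted at the origin on a cart in front of the work surface, level with it; the furniture and walls round the work are solid. World frame = base frame: x ahead of the robot, y to its left, z up, the work surface at z = 0. Lengths are in m, angles in degrees, forces in N, time in s.
With the tool pointing down it reaches from about 0.375 to 0.9 m from the base axis. Payload 3.1 kg.
Tool frame: the origin (TCP) lies at the very end of the fingers, on their centre line; the grasp point (between the pads) lies 19 mm behind it; z points along the fingers, y is the line along which they close (so a half turn about z gives the same grasp; the last joint's range is limited). The gripper opens to 87 mm and grips with 3 to 60 N. Pads are 19 mm wide; open, the fingers measure 117 mm over their backs; the gripper's body (75 mm by 190 mm) begins 51 mm behind the grasp point.
Start: joints at [-74.57, 30.224, 82.088, -0, 67.689, -10.227], TCP at [0.271, -0.563, 0.223] pointing down, gripper open.
Joint ranges: [-176.69, 176.69], [-43.24, 126.21], [12.49, 139.97], [-82, 262], [0, 151.66], [-163.58, 163.58]. Speed limits (degrees/s): [159.86, 159.86, 180, 180, 180, 180].

## Interface

Orientations are given as a 3x3 rotation matrix whose columns are the frame's x, y, z axes.
In Python, from rig import bot gives the robot as it stands.
- The arm moves only by the tool move_arm, never from a script. Its argument "increments" is a list of rows, each an object with "xyz": the shift along the tool's x, y, z in mm, a list of three; "roll": the turn about the tool's z in rad; "grip": the opening in per cent of the stroke, from 0 (shut) to 100 (fully open). A call has 1 to 5 rows; each row shifts and turns the commanded pose from where the row before left it, along the tool's axes as they then stand; what a row does not reach is not made up. A row lasts 1/12 s, in which the tool goes at most 41.7 mm and 7.16 degrees, less where a joint would pass 70% of its speed; a pose out of reach is approached as far as the arm can. A call is refused whole if a number of a shift passes 41.7 or a number of a turn 0.125, either way. A call with a gripper value outside its range is refused whole. The fingers move at their own pace and stop on an object; the grip force is fixed at half the most. Time passes only in rows, so rows that do not move let the fingers close. It gives the time, the measured TCP pose, the force, the opening and the grip force at its end, in the units of the state.
- bot.read_state(): the state, without advancing time (a new reading comes with each control period).
- bot.capture(name): name is "scene" or "top" or "wrist"; returns (picture, depth): 480x640x3 uint8, red, green, blue; 480x640 float32, m along the optical axis (not along the pixel's ray), 0 where there is no reading.
- bot.camera_model(name): a dict with "intrinsics" (3x3 intrinsics, pixels), "rvec" (rotation vector, rad) and "tvec" (3), from world to camera coordinates, as OpenCV has them; the wrist camera has in their place "tool_from_camera" (4x4, takes a point from camera to tool coordinates, whose origin is the TCP and whose axes are the flange's). Camera axes: x right, y down, z forward; pixel columns grow to the right and rows downward; lengths in m; the calibration is good to about 2 mm. A picture is of the moment at which its call begins: read the wrist's pose just before it. camera_model takes no time and is no camera call.
- bot.hand_in(): hands the job in; it is judged then, once.
Trained networks look in the newest picture that a camera, given by its name, has taken for a name from the list of things; names that differ only in an ending like _2 or _b are one class to them, and where a whole thing is asked for, a point or a joint stands for the part that bears it (a point fixed in the world has none). Each returns a list of dicts, best first, with "conf" (0 to 1); they miss things now and then, are a little off and sometimes report something else, mostly with a low value. They report only what shows in the picture. A call takes as long as a camera call.
- bot.spot_in(label, camera): "at" ([x, y, z] in m, in the coordinates of the camera as it stood for that picture, good to about 4 mm: the middle of the surface that is visible of it).
- bot.trace(label, camera): "mask" (480x640 bool, what is visible of it).
The state is a dict: "time_s": time; "joint_positions": joint angles; "qvel": joint speeds; "tau": joint torques, N m; "position": TCP position; "tcp_rot": TCP orientation; "force": force on the tool from outside, world axes, zero at the start; "moment": the same for the moment, N m; "opening": opening from 0.0 (shut) to 1.0 (fully open); "grasp_force": force on a finger pad.
Only numpy, scipy, OpenCV 4.12 (cv2) and the standard library are available. Lean on these libraries where they do the work, as an engineer would, in place of code of your own. Each camera call takes 0.05 s, during which the arm holds its last target. There are 200 camera calls.

## Working session

There is one attempt and no reset: what is moved stays moved. The work goes in short steps, Python scripts to look and compute and a tool call to move; the robot and the scene stay as the last step left them, time stands still between calls to the robot, and variables do not carry over. Pictures are saved under pics/ and viewed, at most 10 in all, crops included, and the job is handed in when it is done.

Besides the shell and the picture viewer there is one more tool, called after "Emit:" as name([rows], argument=value, ...), one row to a line, values as JSON. move_arm: Moves the arm, as the interface text tells. Its arguments: {"type":"object","properties":{"increments":{"type":"array"}},"required":["increments"]}

```bash
mkdir -p pics; cat > h.py <<'E'
import numpy as np, cv2
from rig import bot
def world(cam,pts):
    m=bot.camera_model(cam)
    if 'rvec' in m:
        R,_=cv2.Rodrigues(np.array(m['rvec'],float)); t=np.array(m['tvec'],float).ravel()
        return (np.atleast_2d(pts)-t)@R
    s=bot.read_state(); T=np.array(m['tool_from_camera'])
    p=np.atleast_2d(pts)@T[:3,:3].T+T[:3,3]
    return p@np.array(s['tcp_rot']).T+np.array(s['position'])
def cloud(cam,depth,mask):
    K=np.array(bot.camera_model(cam)['intrinsics'])
    v,u=np.nonzero(mask&(depth>0)); z=depth[v,u]
    return world(cam,np.c_[(u-K[0,2])*z/K[0,0],(v-K[1,2])*z/K[1,1],z]),v,u
E
python3 - <<'E'
from h import *
im={}
for c in('top','scene'):
    p,d=bot.capture(c); im[c]=p; np.save(f'{c}_d.npy',d); cv2.imwrite(f'pics/{c}0.png',p[:,:,::-1])
    for l in('tester','thumbwheel','orange_tip','axle'):
        for r in bot.spot_in(l,c)[:2]: print(c,l,round(r['conf'],2),world(c,r['at']).round(4))
    if c=='top':
        m=bot.trace('tester',c)
        w=bot.trace('thumbwheel',c)
        for n,mm in(('tester',m),('wheel',w)):
            if not mm: print(n,'none');continue
            P,v,u=cloud(c,d,mm[0]['mask']); print(n,mm[0]['conf'],len(P),P.min(0).round(3),P.max(0).round(3))
            np.save(n+'.npy',P)
            q=P[(P[:,2]>.06)&(P[:,2]<.078)] if n=='tester' else P[P[:,2]>.08]
            if len(q)>5:print(n,cv2.minAreaRect(q[:,:2].astype(np.float32)*1000),q.mean(0))
print(bot.read_state()['tcp_rot'],bot.read_state()['time_s'])
E
```

```text
top tester 0.56 [[ 0.4915 -0.1883  0.0712]]
top thumbwheel 0.66 [[ 0.4948 -0.1864  0.089 ]]
top orange_tip 0.59 [[ 0.4922 -0.1867  0.084 ]]
top axle 0.72 [[ 0.4886 -0.1861  0.0709]]
tester 0.71 4593 [ 0.413 -0.244 -0.004] [ 0.572 -0.133  0.108]
tester ((491.7788391113281, -188.69180297851562), (150.4744873046875, 101.97467041015625), 7.460003852844238) [ 0.4911883  -0.18817415  0.06903217]
wheel 0.86 547 [ 0.443 -0.201  0.008] [ 0.539 -0.173  0.108]
wheel ((491.8476257324219, -188.02809143066406), (73.68701934814453, 18.486703872680664), 7.578614711761475) [ 0.49193331 -0.18775437  0.08957457]
scene tester 0.68 [[ 0.455  -0.2021  0.0667]]
scene thumbwheel 0.59 [[ 0.4821 -0.1932  0.0836]]
scene orange_tip 0.94 [[ 0.4802 -0.1931  0.085 ]]
scene axle 0.73 [[ 0.4558 -0.2     0.0649]]
[[ 9.01408379e-01  4.32969899e-01  2.16509383e-05]
 [ 4.32969899e-01 -9.01408379e-01 -2.64476320e-05]
 [ 8.06530865e-06  3.32143217e-05 -9.99999999e-01]] 0.6
```

View pics/top0.png

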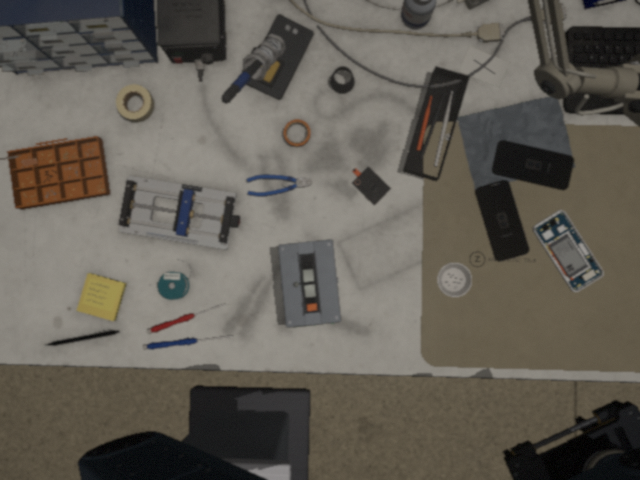

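View pics/scene0.png

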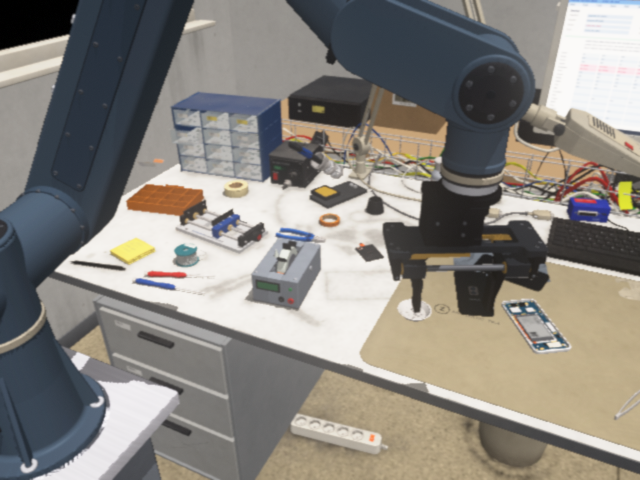

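The top view shows the tester at about (307,283). Its orange lug lies at the robot end of the slot (312,308), which suggests -1.57 rad, 2 clicks short. The scene view agrees on where it stands. I take the centre as (0.4918, -0.1884) and the yaw as +7.46°; the 150x102 mm rectangle matches the given size. I'll turn the tool and close the fingers first.

Emit:
move_arm([
  {"xyz": [0, 0, 0], "roll": 0.106, "grip": 0},
  {"xyz": [0, 0, 0], "roll": 0.106, "grip": 0},
  {"xyz": [0, 0, 0], "roll": 0.106, "grip": 0},
  {"xyz": [15, -20, 0], "roll": 0, "grip": 0},
  {"xyz": [19, -29, 0], "roll": 0, "grip": 0},
])

```text
time_s: 1.02
position: [0.2974, -0.5129, 0.2226]
tcp_rot: [[0.992, 0.126, 0.001], [0.126, -0.992, -0.003], [0.0, 0.003, -1.0]]
force: [2.0, 0.1, 0.3]
opening: 0.708
grasp_force: 0.0
```

Emit:
move_arm([
  {"xyz": [19, -29, 0], "roll": 0, "grip": 0},
  {"xyz": [19, -29, 0], "roll": 0, "grip": 0},
  {"xyz": [19, -29, 0], "roll": 0, "grip": 0},
  {"xyz": [19, -29, 0], "roll": 0, "grip": 0},
  {"xyz": [19, -29, 0], "roll": 0, "grip": 0},
])

```text
time_s: 1.43
position: [0.3739, -0.3528, 0.2228]
tcp_rot: [[0.992, 0.129, 0.0], [0.129, -0.992, -0.0], [0.0, 0.0, -1.0]]
force: [0.5, -0.1, -0.4]
opening: 0.326
grasp_force: 0.0
```

Emit:
move_arm([
  {"xyz": [19, -29, 0], "roll": 0, "grip": 0},
  {"xyz": [15, -29, 0], "roll": 0, "grip": 0},
  {"xyz": [10, -29, 0], "roll": 0, "grip": 0},
  {"xyz": [5, -20, 0], "roll": 0, "grip": 0},
  {"xyz": [0, 0, 0], "roll": 0, "grip": 0},
])

```text
time_s: 1.85
position: [0.4076, -0.2372, 0.2225]
tcp_rot: [[0.991, 0.133, -0.002], [0.133, -0.991, 0.003], [-0.001, -0.003, -1.0]]
force: [-0.7, 1.0, 0.0]
opening: 0.016
grasp_force: 0.0
```

```bash
cat > look.py <<'E'
import sys
from h import *
C=np.array([.4918,-.1884]); a=np.radians(7.46)
s=bot.read_state(); R=np.array(s['tcp_rot']); p=np.array(s['position'])
u=np.array([np.cos(a),np.sin(a)]); n=np.array([-u[1],u[0]])
print('t',s['time_s'],'tcp',p.round(4),'rel u,n',((p[:2]-C)@u).round(4),((p[:2]-C)@n).round(4),'yaw',np.degrees(np.arctan2(R[1,0],R[0,0])).round(2),'tilt',R[:,2].round(4),'open',s['opening'],'F',np.round(s['force'],2))
for cam in sys.argv[2:]:
    im,d=bot.capture(cam); cv2.imwrite(f'pics/{sys.argv[1]}_{cam}.png',im[:,:,::-1])
    hsv=cv2.cvtColor(im,cv2.COLOR_RGB2HSV)
    m=(hsv[...,0]<14)&(hsv[...,1]>150)&(hsv[...,2]>90)
    for nm,mm in (('orange',m),('all',d>0)):
        P,v,uu=cloud(cam,d,mm); q=np.c_[(P[:,:2]-C)@u,(P[:,:2]-C)@n,P[:,2]]
        k=(abs(q[:,0])<.06)&(abs(q[:,1])<.013)&(q[:,2]>.02)&(q[:,2]<.115)
        if nm=='all': k&=(q[:,2]>.097)
        if k.sum(): print(cam,nm,k.sum(),np.median(q[k],0).round(4),q[k].min(0).round(4),q[k].max(0).round(4))
        if nm=='all':
            k=(abs(q[:,0])<.1)&(abs(q[:,1])<.07)&(abs(q[:,2]-.07)<.006)
            if k.sum(): print(cam,'top face',cv2.minAreaRect((q[k,:2]*1000).astype(np.float32)),np.median(q[k,2]))
            k=(abs(q[:,0])<.012)&(abs(q[:,1]-.024)<.012)&(q[:,2]>.076)&(q[:,2]<.092)
            if k.sum(): print(cam,'pointer',q[k].mean(0).round(4))
E
python3 look.py a wrist top
```

```text
t 1.85 tcp [ 0.4076 -0.2372  0.2225] rel u,n -0.0898 -0.0375 yaw 7.67 tilt [-0.0017  0.0031 -1.    ] open 0.01648376932688968 F [-0.68  0.99  0.02]
wrist orange 330 [-0.0446 -0.0033  0.0583] [-0.0537 -0.0114  0.0226] [-0.0369  0.0056  0.0906]
wrist all 279 [-0.0008 -0.003   0.1051] [-0.0036 -0.0115  0.0977] [0.002  0.0062 0.1069]
wrist top face ((-5.2491455078125, -2.407886505126953), (100.27556610107422, 141.43411254882812), 89.7882080078125) 0.0702827388612808
wrist pointer [-0.0008  0.0206  0.081 ]
top orange 60 [-0.0425  0.0005  0.0571] [-0.0495 -0.007   0.0536] [-0.0359  0.0097  0.0902]
top all 35 [1.000e-04 2.000e-04 1.043e-01] [-0.0027 -0.0082  0.1011] [0.003  0.0092 0.1075]
top top face ((1.4953765869140625, 1.5716590881347656), (101.52993774414062, 147.16128540039062), 89.92088317871094) 0.06904912753966633
top pointer [0.0001 0.0248 0.0806]
```

View pics/a_wrist.png

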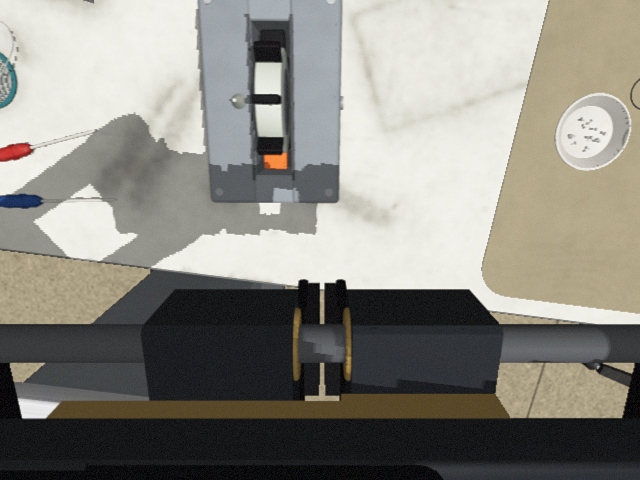

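The wrist picture shows a black lug upright beside the pointer (262,99) and the orange lug level on the robot side (275,160). That confirms -1.57 rad, so two flicks. Lug tip height reads 105 mm, as it should.

Emit:
move_arm([
  {"xyz": [30, -18, 0], "roll": 0, "grip": 0},
  {"xyz": [30, -18, 0], "roll": 0, "grip": 0},
  {"xyz": [0, 0, 30], "roll": 0, "grip": 0},
  {"xyz": [0, 0, 30], "roll": 0, "grip": 0},
  {"xyz": [0, 0, 25], "roll": 0, "grip": 0},
])

```text
time_s: 2.37
position: [0.464, -0.1999, 0.1365]
tcp_rot: [[0.992, 0.129, 0.002], [0.129, -0.992, -0.002], [0.001, 0.002, -1.0]]
force: [-0.4, 0.8, 0.3]
opening: 0.005
grasp_force: 0.0
```

Emit:
move_arm([
  {"xyz": [0, 0, 0], "roll": 0, "grip": 0},
  {"xyz": [0, 0, 0], "roll": 0, "grip": 0},
  {"xyz": [0, 0, 0], "roll": 0, "grip": 0},
])

```text
time_s: 2.62
position: [0.4639, -0.2001, 0.1385]
tcp_rot: [[0.992, 0.128, 0.002], [0.128, -0.992, -0.001], [0.002, 0.002, -1.0]]
force: [0.3, -0.3, -0.3]
opening: 0.008
grasp_force: 0.0
```

```bash
python3 look.py b wrist
```

```text
t 2.6167 tcp [ 0.4639 -0.2001  0.1385] rel u,n -0.0292 -0.008 yaw 7.35 tilt [ 0.0019 -0.0015 -1.    ] open 0.007602143608362428 F [ 0.28 -0.32 -0.33]
wrist orange 18 [-0.0495 -0.002   0.0584] [-0.0502 -0.0073  0.0568] [-0.049   0.0084  0.0598]
wrist all 528 [0.0003 0.0004 0.1053] [-0.0035 -0.0079  0.097 ] [0.0025 0.0092 0.1074]
wrist top face ((-0.23725128173828125, 0.8243598937988281), (100.51583099365234, 148.47979736328125), 89.69207000732422) 0.0706362535958888
wrist pointer [0.0004 0.0239 0.0811]
```

View pics/b_wrist.png

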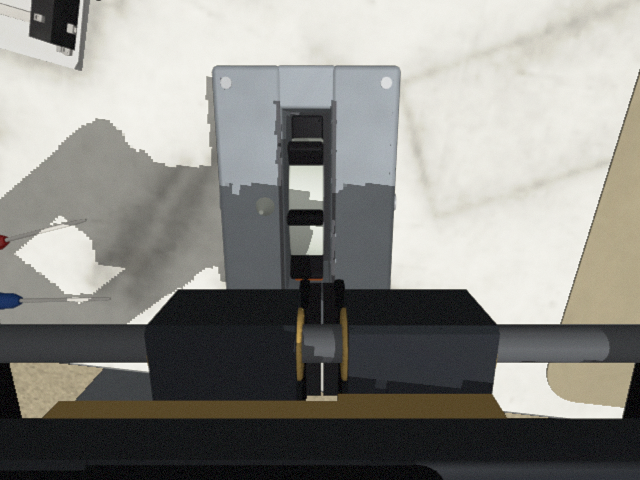

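The view confirms the axle within 1 mm. The fingers sit 8 mm to one side, so I'll shift over and go down.

Emit:
move_arm([
  {"xyz": [0, -8, 0], "roll": 0, "grip": 0},
  {"xyz": [0, 0, 15], "roll": 0, "grip": 0},
  {"xyz": [0, 0, 15], "roll": 0, "grip": 0},
  {"xyz": [0, 0, 0], "roll": 0, "grip": 0},
  {"xyz": [0, 0, 0], "roll": 0, "grip": 0},
])

```text
time_s: 3.08
position: [0.462, -0.1902, 0.1082]
tcp_rot: [[0.992, 0.13, 0.0], [0.13, -0.992, -0.0], [0.0, 0.0, -1.0]]
force: [0.5, -0.1, 0.2]
opening: 0.005
grasp_force: 0.0
```

Emit:
move_arm([
  {"xyz": [0, 1, 6], "roll": 0, "grip": 0},
  {"xyz": [0, 0, 5], "roll": 0, "grip": 0},
  {"xyz": [0, 0, 0], "roll": 0, "grip": 0},
  {"xyz": [0, 0, 0], "roll": 0, "grip": 0},
])

```text
time_s: 3.42
position: [0.4621, -0.1914, 0.0966]
tcp_rot: [[0.992, 0.129, -0.0], [0.129, -0.992, 0.0], [-0.0, -0.0, -1.0]]
force: [0.1, -0.1, -0.2]
opening: 0.006
grasp_force: 0.0
```

Emit:
move_arm([
  {"xyz": [6, 0, 0], "roll": 0, "grip": 0},
  {"xyz": [6, 0, 0], "roll": 0, "grip": 0},
  {"xyz": [5, 0, 0], "roll": 0, "grip": 0},
  {"xyz": [4, 0, 0], "roll": 0, "grip": 0},
  {"xyz": [4, 0, 0], "roll": 0, "grip": 0},
])

```text
time_s: 3.83
position: [0.4873, -0.1883, 0.0966]
tcp_rot: [[0.992, 0.13, -0.0], [0.13, -0.992, -0.0], [-0.0, 0.0, -1.0]]
force: [-1.4, -0.9, -0.3]
opening: 0.002
grasp_force: 0.7
```

Emit:
move_arm([
  {"xyz": [4, 0, 0], "roll": 0, "grip": 0},
  {"xyz": [4, 0, 0], "roll": 0, "grip": 0},
  {"xyz": [4, 0, 0], "roll": 0, "grip": 0},
  {"xyz": [4, 0, 0], "roll": 0, "grip": 0},
  {"xyz": [4, 0, 0], "roll": 0, "grip": 0},
])

```text
time_s: 4.25
position: [0.5076, -0.1856, 0.0966]
tcp_rot: [[0.992, 0.129, 0.001], [0.129, -0.992, -0.0], [0.001, 0.0, -1.0]]
force: [-0.3, -0.2, -0.3]
opening: 0.004
grasp_force: 0.0
```

Emit:
move_arm([
  {"xyz": [5, 0, 0], "roll": 0, "grip": 0},
  {"xyz": [0, 0, 0], "roll": 0, "grip": 0},
  {"xyz": [0, 0, -20], "roll": 0, "grip": 0},
  {"xyz": [0, 0, -30], "roll": 0, "grip": 0},
  {"xyz": [-25, 0, 0], "roll": 0, "grip": 0},
])

```text
time_s: 4.67
position: [0.4938, -0.1911, 0.1511]
tcp_rot: [[0.991, 0.131, 0.014], [0.131, -0.991, -0.008], [0.012, 0.009, -1.0]]
force: [0.8, -1.8, 0.4]
opening: 0.002
grasp_force: 0.0
```

Emit:
move_arm([
  {"xyz": [-25, 0, 0], "roll": 0, "grip": 0},
  {"xyz": [-20, 0, 0], "roll": 0, "grip": 0},
  {"xyz": [-9, 0, 0], "roll": 0, "grip": 0},
  {"xyz": [0, 0, 0], "roll": 0, "grip": 0},
  {"xyz": [0, 0, 0], "roll": 0, "grip": 0},
])

```text
time_s: 5.08
position: [0.434, -0.1957, 0.1468]
tcp_rot: [[0.992, 0.128, 0.001], [0.128, -0.992, -0.001], [0.001, 0.001, -1.0]]
force: [0.4, -0.5, -0.5]
opening: 0.001
grasp_force: 0.0
```

```bash
python3 look.py c wrist
```

```text
t 5.0833 tcp [ 0.434  -0.1957  0.1468] rel u,n -0.0583 0.0003 yaw 7.37 tilt [ 1.2e-03 -6.0e-04 -1.0e+00] open 0.0005952868933580039 F [ 0.42 -0.5  -0.48]
wrist orange 765 [-0.0303  0.0006  0.0891] [-0.037  -0.0083  0.0825] [-0.0247  0.0089  0.0933]
wrist all 481 [0.000e+00 1.000e-04 1.048e-01] [-0.0035 -0.0083  0.098 ] [0.0027 0.0094 0.1068]
wrist top face ((-0.2997589111328125, 0.444610595703125), (100.32731628417969, 150.1349639892578), 89.81455993652344) 0.07009502451988074
wrist pointer [0.    0.024 0.081]
```

View pics/c_wrist.png

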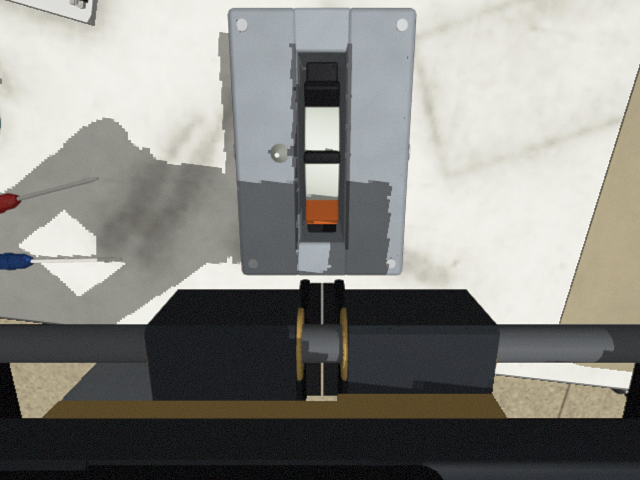

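The wheel moved exactly one click: the orange lug is at 45° (322,211), the black lug is upright (322,156), and the tester has not moved. I'll repeat the same flick.

Emit:
move_arm([
  {"xyz": [14, 0, 0], "roll": 0, "grip": 0},
  {"xyz": [14, 0, 0], "roll": 0, "grip": 0},
  {"xyz": [0, 0, 19], "roll": 0, "grip": 0},
  {"xyz": [0, 0, 19], "roll": 0, "grip": 0},
  {"xyz": [0, 0, 0], "roll": 0, "grip": 0},
])

```text
time_s: 5.55
position: [0.461, -0.1905, 0.106]
tcp_rot: [[0.991, 0.131, -0.004], [0.131, -0.991, 0.003], [-0.003, -0.003, -1.0]]
force: [-0.1, 0.6, -0.5]
opening: 0.005
grasp_force: 0.0
```

Emit:
move_arm([
  {"xyz": [0, 0, 0], "roll": 0, "grip": 0},
  {"xyz": [0, 0, 0], "roll": 0, "grip": 0},
])

```text
time_s: 5.72
position: [0.4621, -0.1918, 0.1089]
tcp_rot: [[0.992, 0.13, 0.001], [0.13, -0.992, -0.0], [0.001, 0.001, -1.0]]
force: [-0.0, 0.2, -0.2]
opening: 0.001
grasp_force: 0.0
```

Emit:
move_arm([
  {"xyz": [0, 0, 6], "roll": 0, "grip": 0},
  {"xyz": [0, 0, 6], "roll": 0, "grip": 0},
  {"xyz": [0, 0, 0], "roll": 0, "grip": 0},
  {"xyz": [0, 0, 0], "roll": 0, "grip": 0},
])

```text
time_s: 6.05
position: [0.4609, -0.1915, 0.0965]
tcp_rot: [[0.992, 0.129, -0.0], [0.129, -0.992, 0.0], [-0.0, -0.0, -1.0]]
force: [0.2, -0.0, 0.2]
opening: 0.005
grasp_force: 0.0
```

Emit:
move_arm([
  {"xyz": [6, 0, 0], "roll": 0, "grip": 0},
  {"xyz": [6, 0, 0], "roll": 0, "grip": 0},
  {"xyz": [5, 0, 0], "roll": 0, "grip": 0},
  {"xyz": [4, 0, 0], "roll": 0, "grip": 0},
  {"xyz": [4, 0, 0], "roll": 0, "grip": 0},
])

```text
time_s: 6.47
position: [0.4864, -0.1885, 0.0967]
tcp_rot: [[0.992, 0.13, -0.0], [0.13, -0.992, -0.001], [-0.0, 0.001, -1.0]]
force: [-1.1, -1.7, -0.9]
opening: 0.005
grasp_force: 0.7
```

Emit:
move_arm([
  {"xyz": [4, 0, 0], "roll": 0, "grip": 0},
  {"xyz": [4, 0, 0], "roll": 0, "grip": 0},
  {"xyz": [4, 0, 0], "roll": 0, "grip": 0},
  {"xyz": [4, 0, 0], "roll": 0, "grip": 0},
  {"xyz": [4, 0, 0], "roll": 0, "grip": 0},
])

```text
time_s: 6.88
position: [0.5067, -0.1857, 0.0966]
tcp_rot: [[0.992, 0.129, 0.001], [0.129, -0.992, -0.0], [0.001, 0.0, -1.0]]
force: [0.7, -0.1, 0.0]
opening: 0.007
grasp_force: 0.0
```

Emit:
move_arm([
  {"xyz": [5, 0, 0], "roll": 0, "grip": 0},
  {"xyz": [0, 0, 0], "roll": 0, "grip": 0},
  {"xyz": [0, 0, -20], "roll": 0, "grip": 0},
  {"xyz": [0, 0, -30], "roll": 0, "grip": 0},
  {"xyz": [-25, 0, 0], "roll": 0, "grip": 0},
])

```text
time_s: 7.3
position: [0.4928, -0.1912, 0.1511]
tcp_rot: [[0.991, 0.131, 0.014], [0.131, -0.991, -0.008], [0.012, 0.009, -1.0]]
force: [1.1, -0.3, 1.3]
opening: 0.008
grasp_force: 0.0
```

Emit:
move_arm([
  {"xyz": [-25, 0, 0], "roll": 0, "grip": 0},
  {"xyz": [-20, 0, 0], "roll": 0, "grip": 0},
  {"xyz": [-9, 0, 0], "roll": 0, "grip": 0},
  {"xyz": [0, 0, 0], "roll": 0, "grip": 0},
  {"xyz": [0, 0, 0], "roll": 0, "grip": 0},
])

```text
time_s: 7.72
position: [0.433, -0.1958, 0.1468]
tcp_rot: [[0.992, 0.128, 0.001], [0.128, -0.992, -0.001], [0.001, 0.001, -1.0]]
force: [0.1, -0.3, 0.0]
opening: 0.004
grasp_force: 0.0
```

```bash
python3 look.py d wrist
```

```text
t 7.7167 tcp [ 0.433  -0.1958  0.1468] rel u,n -0.0593 0.0003 yaw 7.37 tilt [ 1.3e-03 -6.0e-04 -1.0e+00] open 0.004409531147153876 F [ 0.06 -0.26  0.01]
wrist orange 423 [1.000e-04 6.000e-04 1.049e-01] [-0.0025 -0.0082  0.0987] [0.0027 0.0089 0.1076]
wrist all 465 [0.     0.0006 0.1049] [-0.003  -0.0082  0.0987] [0.0027 0.0095 0.1076]
wrist top face ((-0.05019378662109375, 0.5229301452636719), (100.5345458984375, 149.49256896972656), 89.91707611083984) 0.07008960971606709
wrist pointer [-0.     0.024  0.081]
```

View pics/d_wrist.png

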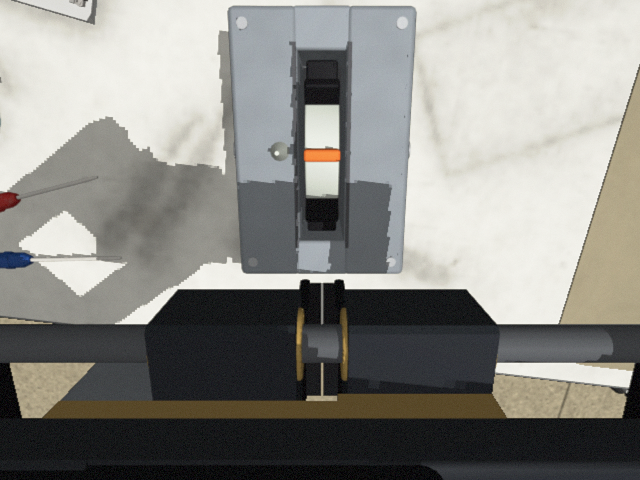

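The orange lug stands upright beside the pointer (322,155), its tip at 105 mm. The tester has not moved and the arm is clear of everything.

```bash
python3 -c "
from rig import bot
print(bot.hand_in())"
```

```text
the job is handed in; nothing more can be done
None
```

The tester is on its orange channel after two single-click flicks: the orange lug stands upright at the pointer, the tester has not moved, and the job is handed in (no verdict was returned).

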